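Charge the bench clay extruder

ROBOT

A 7-joint arm with a two-finger parallel gripper is mounted at the origin on the work surface. World frame = base frame: x ahead of the robot, y to its left, z up, the work surface at z = 0. Lengths are in m, angles in rad, forces in N, time in s.
With the tool pointing down it reaches from about 0.375 to 0.925 m from the base axis. Payload 3.1 kg.
Tool frame: the origin (TCP) lies on the centre line of the jaws, within the pads' length; the fingertips stand tip_extent ahead of it and the grasp point (between the pads) lies 5 mm behind it (tip_extent is the distance from the TCP to the fingertips, in m); z points along the fingers, y is the line along which they close (so a half turn about z gives the same grasp; the last joint's range is limited). The gripper opens to 85 mm and grips with 20 to 120 N. Pads are 22 mm wide; open, the fingers measure 114 mm over their backs; the gripper's body (76 mm by 85 mm) begins 54 mm behind the grasp point. The pads swing forward as they close: fully open they stand 13 mm farther back than shut.
Start: joints at [1.063, 0.383, 0.044, 1.598, -0.018, 1.161, -0.05], TCP at [0.259, -0.596, 0.245] pointing down, gripper open.
Joint ranges: [-2.61, 2.61], [-0.41, 2.15], [-1.48, 1.57], [0, 2.5], [-1.57, 4.71], [0.05, 1.97], [-2.85, 2.85]. Speed limits (rad/s): [2.79, 2.79, 3.14, 3.14, 3.14, 3.14, 3.14].

INTERFACE

Orientations are given as a rotation vector (axis times angle).
In Python, from bench import * gives the robot as it stands.
- The arm moves only by the tool arm_command, never from a script. Its argument "targets" is text: rows parted by semicolons, each of 7 numbers parted by spaces: the closure, from 0 (fully open) to 1 (shut), then the shift along the tool's x, y, z in mm, then the turn, a rotation vector about the tool's x, y, z in degrees. A call has 1 to 8 rows; each row is the pose to reach, as a shift and turn from the pose commanded when the call began, along the tool's axes at that moment; what a row does not reach only later rows make up. A row lasts 1/8 s, in which the tool goes at most 62.5 mm and 10.7 degrees, less where a joint would pass 70% of its speed; a pose out of reach is approached as far as the arm can. A call with a gripper value outside its range is refused whole. The fingers move at their own pace and stop on an object; "force" is the grip in N (left out, the last holds). Time passes only in rows, so rows that repeat a pose let the fingers close. It gives the time, the measured TCP pose, the force, the opening and the grip force at its end, in the units of the state.
- read_state(): the state, without advancing time (a new reading comes with each control period).
- capture(name): name is "scene" or "top"; returns the picture (420x560x3 uint8, blue, green, red); there is no depth.
- camera_model(name): a dict with "camera_matrix" (3x3 intrinsics, pixels), "k1" (the pictures are not rectified: a ray, as slopes to the right and down, at radius r is drawn at 1 + k1 r^2 times it, then the intrinsics apply), "xyz" and "orientation" of the camera in the world. Camera axes: x right, y down, z forward; pixel columns grow to the right and rows downward; lengths in m; the calibration is good to about 2 mm. A picture is of the moment at which its call begins. camera_model takes no time and is no camera call.
- hand_in(): hands the job in; it is judged then, once.
The state is a dict: "time_s": time; "q": joint angles; "qd": joint speeds; "effort": joint torques, N m; "ee_pos": TCP position; "eef_rot": TCP orientation; "contact_force": force on the tool from outside, world axes, zero at the start; "wrist_torque": the same for the moment, N m; "gripper_width": opening from 0.0 (shut) to 1.0 (fully open); "grasp_force": force on a finger pad.
Only numpy, scipy, OpenCV 4.12 (cv2) and the standard library are available. Lean on these libraries where they do the work, as an engineer would, in place of code of your own. Each camera call takes 0.05 s, during which the arm holds its last target. There are 200 camera calls.

TASK

The washed clay extruder is going back to work: with its plunger still right down, lower the loose guide cap over the plunger rod, without dropping it, until it sits squarely on the barrel, and let go of it. Then grip the rod where it stands out of the cap and draw the plunger straight up, without binding it or unseating the cap, until the piston is clear above the loading window but short of the cap, and finish holding it there for a colleague to put in the clay. Leave the other things on the bench where they are.

Things in the scene. Friction and masses are not known exactly. Their poses are not given: they have to be found in the camera images.
- extruder: Clay extruder fixed to the bench: grey base plate 155 x 100 x 10 mm, upright steel barrel. Origin on the barrel's axis at bench height; x points to the loading window, away from the robot give or take 0.4 rad, z up. On the -x side, 53 to 83 mm from the axis, a grey column 44 mm wide, 150 mm high, with two clamp collars (54 mm across, heights 60-74 and 128-142 mm) round the barrel.
- barrel_mouth (a point): Centre of the barrel's top rim, on its axis, 190 mm above the bench. The barrel spans heights 60 to 190 mm: outside diameter 44 mm (41 mm over the top 5 mm), bore 36 mm; the floor of the bore (the die) is at 60 mm.
- window_top (a point): Middle of the upper edge of the loading window, an opening in the barrel's wall 30 mm wide from 75 to 120 mm above the bench; this point is at 120 mm, 20 mm from the axis.
- plunger: Loose plunger, 0.28 to 0.51 kg, 194 mm long, in the barrel: white piston 35 mm across, 44 mm tall (1 mm play), under a plain steel rod 16 mm thick. Origin at the centre of the piston's underside, z towards the rod's top. Starts standing on the floor of the bore, origin at 60 mm; clear of the window once drawn up 60 mm, meets the seated cap at 86 mm. Falls back if let go.
- rod_top (a point): Centre of the rod's top end, 194 mm from the plunger's origin (254 mm above the bench at the start); its edge is tapered over 4 mm.
- guide_cap: Loose round aluminium cap, 0.12 to 0.2 kg, hub up on the bench. Skirt and plate 55 mm across, 18 mm tall, recessed 12 mm deep and 47 mm wide below; on it a gripping hub 28 mm across, 30 mm tall; an 18 mm hole right through. Origin at the centre of the skirt's lower edge, z up.
- hub_top (a point): Centre of the top of the cap's hub, 48 mm above the cap's origin. With the cap seated (plate on the barrel's rim, cap origin at 178 mm) the hub's top is at 226 mm and 28 mm of the lowered rod stands out above it.
- tommy_bar: Bystander: steel bar 8 mm thick and 142 mm long with a black block on either end (16 mm high), lying along its x axis. Origin under its middle.
- spare_die: Bystander: flat dark steel disc, 43 mm across, 6 mm thick, with a 12 mm hole. Origin at the centre of its underside.
- black_pan: Bystander: black fired clay pan, 164 mm across, 55 mm high. Origin at the centre of its underside.
Mind the look-alikes: they are no part of the job. Of the things that look like the guide_cap, take the one that is farthest to the robot's right at the start.

How it is judged:
On the way:
1. the cap is seated squarely on the barrel over the rod and let go, with the plunger still right down (horizontal distance between guide_cap and extruder below 0.004 m and z of guide_cap in the frame of extruder between 0.174 and 0.181 m and angle between guide_cap's own z axis and vertical below 0.06 rad and z of plunger in the frame of extruder below 0.066 m and contact force between the fingers and guide_cap below 0.2 N), for 0.1 s.
At the end, for the whole second after the job is handed in: The fingers hold the plunger still, its underside 118.5 to 145.5 mm above the bench (window top 120, meets the cap at 146), upright within 1.7 degrees, pressing under 12 N on the barrel and on the cap; the cap seated within 3 mm in height, 4 mm sideways and 3.4 degrees (z of plunger in the frame of extruder between 0.1185 and 0.1455 m and angle between the z axis of plunger and the z axis of extruder, either way round below 0.03 rad and linear speed of plunger below 0.02 m/s and contact force between the fingers and plunger above 4 N and contact force between plunger and extruder below 12 N and contact force between plunger and guide_cap below 12 N and horizontal distance between guide_cap and extruder below 0.004 m and z of guide_cap in the frame of extruder between 0.174 and 0.181 m and angle between guide_cap's own z axis and vertical below 0.06 rad); the arm keeps its last pose, push and grip.
It fails at once if the cap is dropped (contact force between the fingers and guide_cap below 0.05 N and linear speed of guide_cap above 0.45 m/s).
It fails at once if the plunger binds as it is drawn: off the floor of the bore by over 5 mm it presses over 15 N on the barrel or on the cap (z of plunger in the frame of extruder above 0.065 m and (contact force between plunger and extruder above 15 N or contact force between plunger and guide_cap above 15 N)).
It fails at once if the tommy bar, the spare die or the pan is shifted by more than 20 mm (distance of any of tommy_bar, spare_die, black_pan from where it was at the start of the episode above 0.02 m).
It fails at once if the plunger is drawn up (over 15 mm) while the cap is not seated (z of plunger in the frame of extruder above 0.075 m and not (horizontal distance between guide_cap and extruder below 0.004 m and z of guide_cap in the frame of extruder between 0.174 and 0.181 m and angle between guide_cap's own z axis and vertical below 0.06 rad)).
It also fails if it takes over 58 s, if anything falls off the work surface, if the arm or the gripper's body presses on something with over 40 N, if the wrist force passes 120 N, or if a joint passes its speed limit or range.

## Working session

There is one attempt and no reset: what is moved stays moved. The work goes in short steps, Python scripts to look and compute and a tool call to move; the robot and the scene stay as the last step left them, time stands still between calls to the robot, and variables do not carry over. Pictures are saved under pics/ and viewed, at most 10 in all, crops included, and the job is handed in when it is done.

Besides the shell and the picture viewer there is one more tool, called after ">>>" as name(argument=value, ...) on one line, values as JSON. arm_command: Moves the arm, as the interface text tells. Its arguments: {"type":"object","properties":{"targets":{"type":"string"},"force":{"type":"number"}},"required":["targets"]}

```bash
mkdir -p pics; ls
python3 - <<'E'
from bench import *
import cv2
for n in("scene","top"):
    cv2.imwrite(f"pics/{n}0.png",capture(n)); print(n,camera_model(n))
print(read_state())
try: print(tip_extent)
except Exception as e: print(e)
E
```

```text
pics
scene {'camera_matrix': array([[445.1255434 ,   0.        , 285.04297608],
       [  0.        , 445.1255434 , 207.15408858],
       [  0.        ,   0.        ,   1.        ]]), 'k1': 0.039864051604199674, 'xyz': array([ 1.02115071, -0.00237323,  0.81662426]), 'orientation': array([-1.99564724, -1.75848104,  0.53618073])}
top {'camera_matrix': array([[468.32384512,   0.        , 289.58843018],
       [  0.        , 468.32384512, 206.58546971],
       [  0.        ,   0.        ,   1.        ]]), 'k1': -0.06805029492729484, 'xyz': array([0.43189201, 0.03384084, 0.98014612]), 'orientation': array([-2.08941158,  2.1548887 , -0.13588554])}
{'time_s': 0.1, 'q': array([ 1.06319682,  0.38379131,  0.04383351,  1.59946892, -0.01790795,
        1.16120631, -0.04988525]), 'qd': array([-0.00071348, -0.00165224, -0.00020865, -0.0029621 , -0.00086987,
        0.00148934,  0.00196566]), 'effort': array([ 3.28105561e-03, -4.34724462e+01,  1.02931067e+00, -2.50453752e+01,
        1.07566570e-02,  5.45245683e-03,  2.72160287e-05]), 'ee_pos': array([ 0.25863987, -0.59539865,  0.24396401]), 'eef_rot': array([-3.07349368e+00, -6.38871754e-01,  9.81315037e-04]), 'contact_force': array([ 0.92515117, -0.11990065, -0.14881013]), 'wrist_torque': array([ 0.02594922, -0.05643276, -0.04427195]), 'grasp_force': 0.0, 'gripper_width': 1.002873685841727}
0.014
```

View pics/scene0.png

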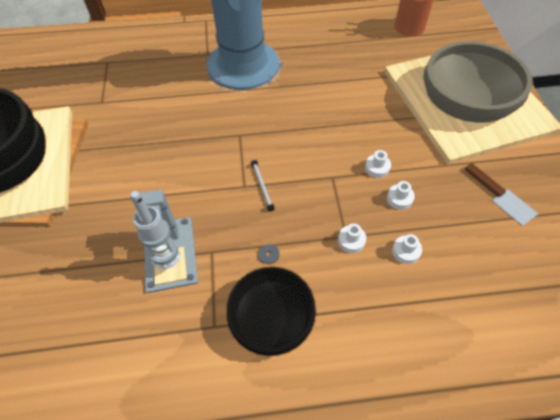

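View pics/top0.png

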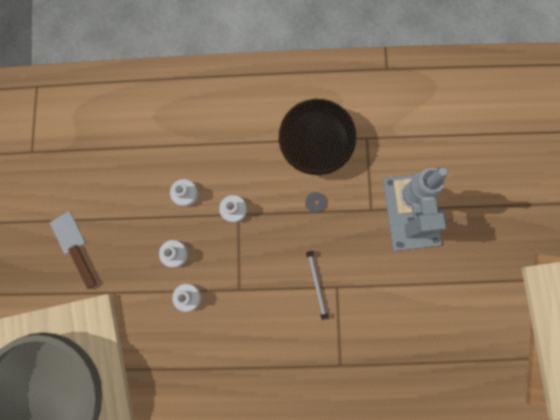

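The scene shows the extruder at scene (160,240) and top (425,200). There are four cap look-alikes, given as top / scene pixels: A (233,208)/(351,238), B (184,192)/(407,248), C (173,253)/(400,195) and D (187,297)/(378,163). The robot's right is -y, which is left in scene and right in top, so A fits. I'll confirm it with an enlarged crop.

```bash
cat > h.py <<'E'
import numpy as np, cv2
from scipy.spatial.transform import Rotation as R
from bench import *
def cam(n):
    m=camera_model(n); return m,R.from_rotvec(m["orientation"]).as_matrix()
def ray(n,uv):
    m,Rm=cam(n);K=m["camera_matrix"]
    d=np.array([(uv[0]-K[0,2])/K[0,0],(uv[1]-K[1,2])/K[1,1]]);s=d.copy()
    for _ in range(20): s=d/(1+m["k1"]*(s@s))
    v=Rm@np.r_[s,1]; return np.array(m["xyz"]),v
def atz(n,uv,z):
    o,v=ray(n,uv); return o+v*(z-o[2])/v[2]
def proj(n,P):
    m,Rm=cam(n);K=m["camera_matrix"];p=(np.atleast_2d(P)-m["xyz"])@Rm
    s=p[:,:2]/p[:,2:];s=s*(1+m["k1"]*(s**2).sum(1,keepdims=True))
    return s*[K[0,0],K[1,1]]+[K[0,2],K[1,2]]
def tri(u,w):
    (a,d),(b,e)=ray("top",u),ray("scene",w)
    t=np.linalg.lstsq(np.c_[d,-e],b-a,rcond=None)[0]; p,q=a+d*t[0],b+e*t[1]
    return (p+q)/2,np.linalg.norm(p-q)
def crop(im,x,y,w=80,h=60,k=5): return cv2.resize(im[y:y+h,x:x+w],None,fx=k,fy=k,interpolation=cv2.INTER_CUBIC)
E
python3 - <<'E'
from h import *
t=cv2.imread("pics/top0.png");s=cv2.imread("pics/scene0.png")
cv2.imwrite("pics/c1.png",np.vstack([np.hstack([crop(t,193,178),crop(s,311,208)]),np.hstack([crop(t,380,160),crop(s,120,188)])]))
for n,uv in(("top",(232,206)),("scene",(353,231))):print(n,atz(n,uv,.048))
for n,uv in(("top",(184,190)),("scene",(409,240))):print(n,atz(n,uv,.048))
E
```

```text
top [0.58872793 0.17937901 0.048     ]
scene [0.59190658 0.18087871 0.048     ]
top [0.62537903 0.2784012  0.048     ]
scene [0.62583844 0.28511657 0.048     ]
```

View pics/c1.png

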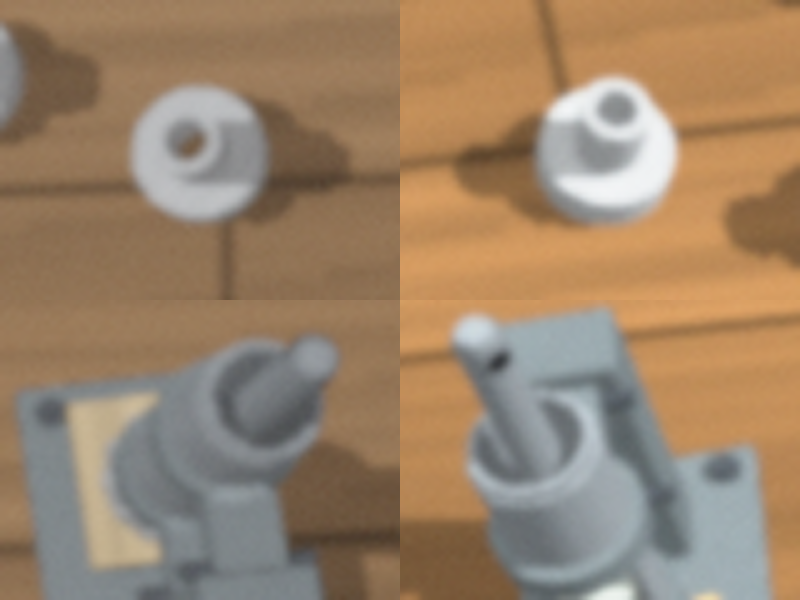

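The crop shows A clearly: a hub-up cap with its hub top at top (230.4,206) and scene (353.8,228.8). The rod's top is at top (442.8,171) and scene (135,194), and the barrel rim is at about top (432,178.6) and scene (146.6,217).

Run:
```python
from h import *
for nm,u,w,z in(("hub",(230.4,206),(353.8,228.8),.048),("rod",(442.8,171),(135,194),.254),("mouth",(432,178.6),(146.6,217.2),.19)):
    print(nm,tri(u,w),atz("top",u,z)[:2],atz("scene",w,z)[:2])
    P=tri(u,w)[0]
print("skirt",atz("top",(232.4,208),.016))
# base plate corners from both: plate heading
for n,c in(("top",[(386,178),(438,177),(441,247),(393,250)]),("scene",[(143,193),(187,220),(196,284),(146,289)])):
    for p in c: print(n,atz(n,p,.01)[:2])
s=read_state();print(R.from_rotvec(s["eef_rot"]).as_matrix())
```

```text
hub (array([0.58847797, 0.18259279, 0.05041219]), np.float64(0.0006568241209010678)) [0.58883842 0.18264736] [0.58711948 0.18351138]
rod (array([ 0.59894686, -0.18800046,  0.25404587]), np.float64(0.0004117415725001479)) [ 0.59897626 -0.18822971] [ 0.5989536 -0.1877989]
mouth (array([ 0.60094743, -0.18762607,  0.18978938]), np.float64(0.0009597207850308202)) [ 0.60093769 -0.18806528] [ 0.60116926 -0.1870638 ]
skirt [0.58983287 0.18356613 0.016     ]
top [ 0.64402079 -0.141587  ]
top [ 0.64247629 -0.25159589]
top [ 0.4948002  -0.24629305]
top [ 0.49198686 -0.14684236]
scene [ 0.41536739 -0.25090079]
scene [ 0.49874176 -0.1547374 ]
scene [ 0.64858507 -0.13763129]
scene [ 0.64641479 -0.23335818]
[[ 9.17163407e-01  3.98509816e-01 -1.10084597e-03]
 [ 3.98511317e-01 -9.17160719e-01  2.22394566e-03]
 [-1.23388503e-04 -2.47842115e-03 -9.99996921e-01]]
```

```bash
cat >> h.py <<'E'
def shift(target):
    s=read_state();M=R.from_rotvec(s["eef_rot"]).as_matrix()
    print("pos",s["ee_pos"].round(4),"F",s["contact_force"].round(1),"T",s["wrist_torque"].round(2),"w",round(s["gripper_width"],3),"g",round(s["grasp_force"],1),"t",s["time_s"])
    # turn bringing tool z to straight down, in tool axes
    z=M.T@[0,0,-1]; print("shift mm",(M.T@(np.array(target)-s["ee_pos"])*1e3).round(1),"level turn deg",np.degrees(np.cross([0,0,1],z)).round(2))
E
python3 -c "
from h import *
shift([.5885,.183,.25])"
```

```text
pos [ 0.2586 -0.5954  0.244 ] F [ 0.9 -0.1 -0.1] T [ 0.03 -0.06 -0.04] w 1.003 g 0.0 t 0.1
shift mm [ 612.7 -582.5   -4.7] level turn deg [-0.14  0.01  0.  ]
```

>>> arm_command(targets="0 40 -38 -20 0 0 0; 0 80 -76 -30 0 0 0; 0 120 -114 -30 0 0 0; 0 160 -152 -30 0 0 0; 0 200 -190 -30 0 0 0; 0 240 -228 -30 0 0 0; 0 280 -266 -30 0 0 0; 0 320 -304 -30 0 0 0")

```text
time_s: 1.1
ee_pos: [0.4314, -0.1881, 0.275]
eef_rot: [3.076, 0.639, -0.001]
contact_force: [1.0, -1.0, 0.1]
gripper_width: 0.998
grasp_force: 0.0
```

>>> arm_command(targets="0 40 -38 0 0 0 0; 0 80 -76 0 0 0 0; 0 120 -114 10 0 0 0; 0 160 -152 20 0 0 0; 0 200 -190 40 0 0 0; 0 240 -228 60 0 0 0; 0 280 -266 80 0 0 0; 0 293 -278 100 0 0 0")

```text
time_s: 2.1
ee_pos: [0.589, 0.1874, 0.1743]
eef_rot: [-3.071, -0.648, -0.0]
contact_force: [-0.2, 0.1, -0.4]
gripper_width: 1.002
grasp_force: 0.0
```

```bash
python3 -c "
from h import *
shift([.5885,.183,.11])
c=capture('scene');t=capture('top')
cv2.imwrite('pics/a1.png',np.hstack([crop(t,173,148,100,120,4),crop(c,301,148,100,120,4)]))"
```

```text
pos [0.589  0.1874 0.1743] F [-0.2  0.1 -0.4] T [ 0.    0.05 -0.03] w 1.002 g 0.0 t 2.1
shift mm [-2.3  4.  64.3] level turn deg [-0.19 -0.05  0.  ]
```

View pics/a1.png

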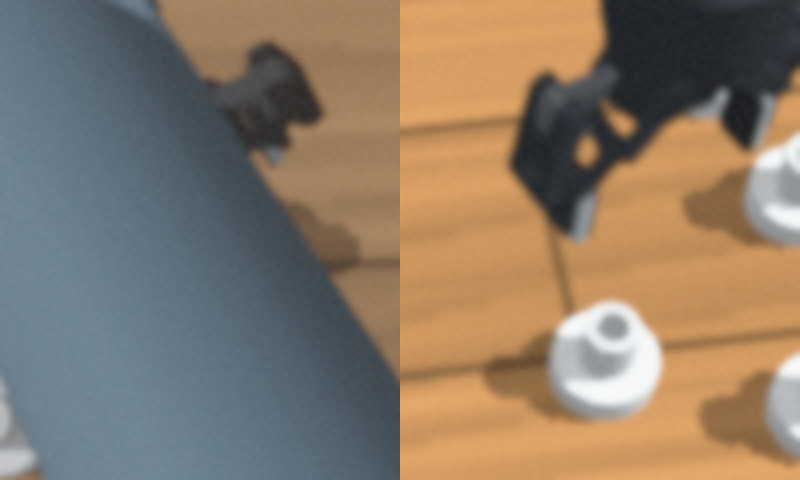

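The fingers are open above the cap and clear of its neighbours, with the cap at scene (353,234). I'll descend now.

>>> arm_command(targets="0 -2 4 40 -0.1 0 0; 0 -2 4 80 -0.1 0 0; 0 -2 4 100 -0.1 0 0; 0 -2 4 115 -0.1 0 0; 0 -2 4 128 -0.1 0 0; 0 -2 4 137 -0.1 0 0; 0 -2 4 137 -0.1 0 0; 0 -2 4 137 -0.1 0 0")

```text
time_s: 3.2
ee_pos: [0.5897, 0.1778, 0.039]
eef_rot: [3.074, 0.639, 0.003]
contact_force: [0.4, 0.8, -0.2]
gripper_width: 0.998
grasp_force: 0.0
```

```bash
python3 -c "
from h import *
shift([.5885,.183,.037])
c=capture('scene')
cv2.imwrite('pics/a2.png',crop(c,291,168,130,100,6))"
```

```text
pos [0.5897 0.1778 0.039 ] F [ 0.4  0.8 -0.2] T [-0.02  0.02 -0.01] w 0.998 g 0.0 t 3.2
shift mm [ 1.  -5.2  2. ] level turn deg [ 0.1  -0.08  0.  ]
```

View pics/a2.png

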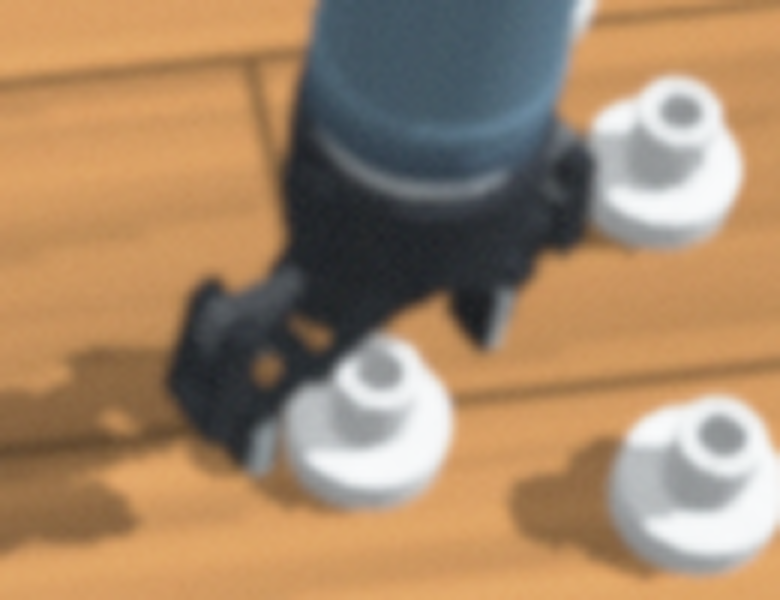

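The fingers straddle the hub but sit 5 mm off along y. I'll centre them and close.

>>> arm_command(targets="0 1 -3 1 0 0 0; 0 1 -5 1 0 0 0; 0 1 -5 1 0 0 0; 0 1 -5 1 0 0 0; 1 1 -5 1 0 0 0; 1 1 -5 1 0 0 0; 1 1 -5 1 0 0 0; 1 1 -5 1 0 0 0", force=50)

```text
time_s: 4.25
ee_pos: [0.5883, 0.1825, 0.0376]
eef_rot: [3.074, 0.639, 0.002]
contact_force: [-0.0, 0.1, 1.3]
gripper_width: 0.317
grasp_force: 49.5
```

>>> arm_command(targets="1 0 0 0 0 0 0; 1 0 0 0 0 0 0; 1 0 0 0 0 0 0; 1 0 0 0 0 0 0")

```text
time_s: 4.75
ee_pos: [0.5884, 0.1825, 0.0376]
eef_rot: [3.074, 0.639, 0.002]
contact_force: [0.1, 0.3, 2.2]
gripper_width: 0.313
grasp_force: 49.6
```

```bash
python3 -c "
from h import *
shift([.5885,.183,.037])"
```

```text
pos [0.5884 0.1825 0.0376] F [0.1 0.3 2.2] T [ 0.06 -0.03 -0.02] w 0.313 g 49.6 t 4.75
shift mm [ 0.3 -0.4  0.6] level turn deg [ 0.1  -0.04  0.  ]
```

>>> arm_command(targets="1 0 0 -10 0 0 0; 1 0 0 -30 0 0 0; 1 0 0 -65 0 0 0; 1 0 0 -105 0 0 0; 1 0 0 -150 0 0 0; 1 0 0 -200 0 0 0; 1 0 0 -245 0 0 0; 1 0 0 -285 0 0 0")

```text
time_s: 5.75
ee_pos: [0.5873, 0.1832, 0.3255]
eef_rot: [3.074, 0.64, 0.004]
contact_force: [0.3, 0.4, -0.8]
gripper_width: 0.322
grasp_force: 49.4
```

>>> arm_command(targets="1 0 0 -10 0 0 0; 1 0 0 -10 0 0 0")

```text
time_s: 6.0
ee_pos: [0.5875, 0.1829, 0.3324]
eef_rot: [3.074, 0.639, 0.001]
contact_force: [-0.3, 0.3, -2.7]
gripper_width: 0.312
grasp_force: 49.4
```

```bash
python3 -c "
from h import *
shift([.599,-.188,.33])
c=capture('scene')
cv2.imwrite('pics/a3.png',crop(c,291,130,130,100,6))"
```

```text
pos [0.5875 0.1829 0.3324] F [-0.3  0.3 -2.7] T [ 0.02  0.01 -0.01] w 0.312 g 49.4 t 6.0
shift mm [-137.3  344.7    3.1] level turn deg [ 0.12 -0.02  0.  ]
```

View pics/a3.png

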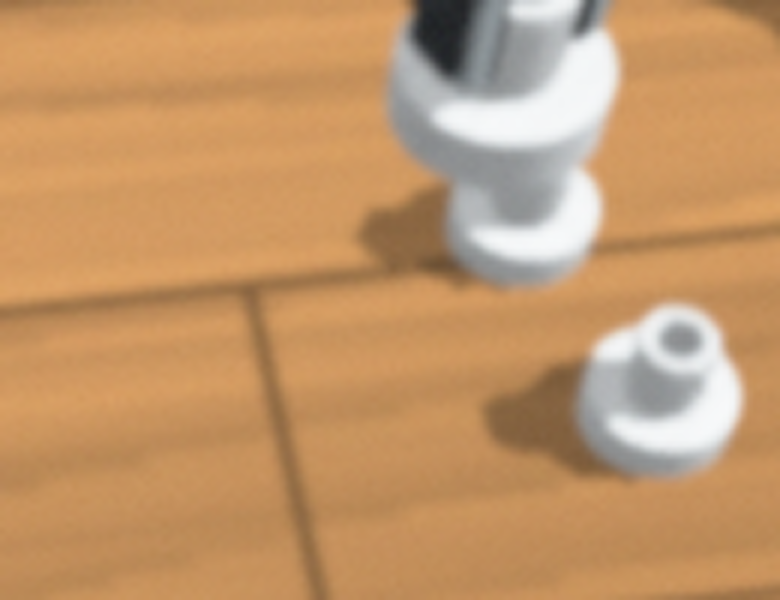

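The cap is held square in the jaws at scene (375,150). Next I'll move it over the rod.

>>> arm_command(targets="1 -8 20 0 0 0 0; 1 -20 50 0 0 0 0; 1 -36 90 0 0 0 0; 1 -52 130 0 0 0 0; 1 -68 170 0 0 0 0; 1 -84 210 0 0 0 0; 1 -100 250 0 0 0 0; 1 -115 290 0 0 0 0")

```text
time_s: 7.05
ee_pos: [0.5962, -0.1303, 0.3294]
eef_rot: [-3.075, -0.639, 0.008]
contact_force: [-0.2, -0.4, -2.6]
gripper_width: 0.317
grasp_force: 49.5
```

>>> arm_command(targets="1 -11 27 0 0 0 0; 1 -17 43 0 0 0 0; 1 -21 52 0 0 0 0; 1 -22 55 0 0 0 0; 1 -22 55 0 0 0 0; 1 -22 55 0 0 0 0")

```text
time_s: 7.8
ee_pos: [0.5999, -0.1865, 0.3331]
eef_rot: [3.074, 0.643, 0.001]
contact_force: [0.3, 0.3, -1.5]
gripper_width: 0.317
grasp_force: 49.5
```

```bash
python3 -c "
from h import *
shift([.599,-.188,.305])
c=capture('scene');t=capture('top')
cv2.imwrite('pics/a4.png',np.hstack([crop(c,90,120,100,120,4),crop(t,390,120,100,120,4)]))"
```

```text
pos [ 0.5999 -0.1865  0.3331] F [ 0.3  0.3 -1.5] T [-0.   -0.02 -0.05] w 0.317 g 49.5 t 7.8
shift mm [-1.5  1.  28.1] level turn deg [ 0.08 -0.04  0.  ]
```

View pics/a4.png

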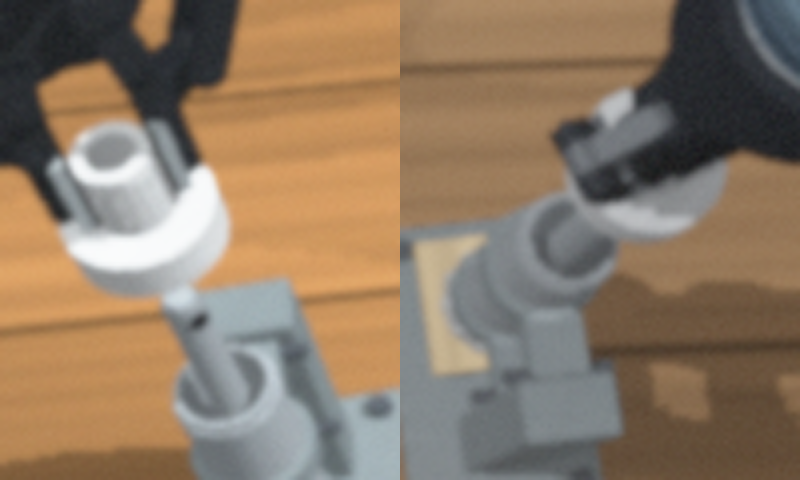

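The cap hangs level above the rod, with its hub top at scene (117.4,156.4) and the rod top at about (135,193).

```bash
python3 -c "
from h import *
print(atz('scene',(117.4,156.4),.3435), atz('scene',(353.8,228.8),.048))
shift([.599,-.188,.305])"
```

```text
[ 0.59901311 -0.18582047  0.3435    ] [0.58711948 0.18351138 0.048     ]
pos [ 0.5998 -0.187   0.3331] F [-0.  -0.2 -1.8] T [-0.02  0.05 -0.05] w 0.315 g 49.5 t 7.9
shift mm [-1.2  0.5 28.1] level turn deg [ 0.1  -0.03  0.  ]
```

>>> arm_command(targets="1 -0.7 0.8 10 0 0 0; 1 -0.7 0.8 20 0 0 0; 1 -0.7 0.8 30 0 0 0; 1 -0.7 0.8 38 0 0 0; 1 -0.7 0.8 45 0 0 0; 1 -0.7 0.8 45 0 0 0; 1 -0.7 0.8 45 0 0 0")

```text
time_s: 8.78
ee_pos: [0.5996, -0.1893, 0.2882]
eef_rot: [3.074, 0.639, 0.002]
contact_force: [0.8, 0.1, -1.5]
gripper_width: 0.319
grasp_force: 49.5
```

>>> arm_command(targets="1 0 0 3 0 0 0; 1 0 0 6 0 0 0; 1 0 0 8 0 0 0; 1 0 0 9 0 0 0; 1 0 0 10 0 0 0; 1 0 0 10 0 0 0")

```text
time_s: 9.52
ee_pos: [0.5993, -0.1892, 0.2778]
eef_rot: [3.074, 0.639, 0.0]
contact_force: [0.4, 0.4, -1.6]
gripper_width: 0.319
grasp_force: 49.5
```

```bash
python3 -c "
from h import *
shift([.5995,-.188,.27])"
```

```text
pos [ 0.5993 -0.1892  0.2778] F [ 0.4  0.4 -1.6] T [ 0.02 -0.01 -0.01] w 0.319 g 49.5 t 9.525
shift mm [ 0.7 -1.1  7.8] level turn deg [ 0.1  0.  -0. ]
```

>>> arm_command(targets="1 0.4 -0.7 0 0 0 0; 1 0.4 -0.7 1 0 0 0; 1 0.4 -0.7 2 0 0 0; 1 0.4 -0.7 3 0 0 0; 1 0.4 -0.7 4 0 0 0; 1 0.4 -0.7 4 0 0 0")

```text
time_s: 10.28
ee_pos: [0.5993, -0.1884, 0.2736]
eef_rot: [3.074, 0.639, -0.0]
contact_force: [-0.1, -0.8, -1.3]
gripper_width: 0.311
grasp_force: 49.5
```

```bash
python3 -c "
from h import *
shift([.5995,-.188,.27])
c=capture('scene')
cv2.imwrite('pics/a5.png',crop(c,85,130,100,75,8))"
```

```text
pos [ 0.5993 -0.1884  0.2736] F [-0.1 -0.8 -1.3] T [-0.01  0.09  0.04] w 0.311 g 49.5 t 10.275
shift mm [ 0.4 -0.3  3.6] level turn deg [ 0.08  0.02 -0.  ]
```

View pics/a5.png

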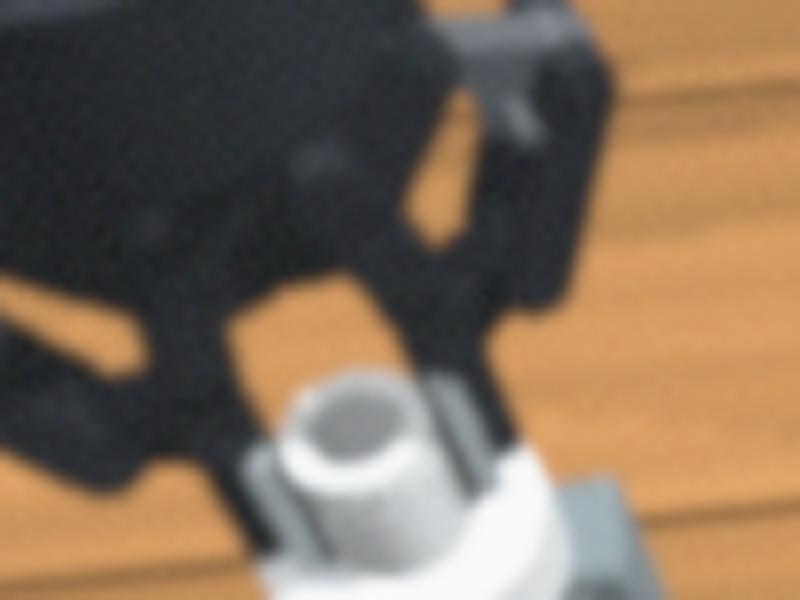

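There's no contact force with the rod about 6 mm into the bore, so it has entered. I'll carry on down while watching the force.

>>> arm_command(targets="1 0.4 -0.3 3 0 0 0; 1 0.4 -0.3 6 0 0 0; 1 0.4 -0.3 9 0 0 0; 1 0.4 -0.3 12 0 0 0; 1 0.4 -0.3 15 0 0 0; 1 0.4 -0.3 18 0 0 0; 1 0.4 -0.3 20 0 0 0; 1 0.4 -0.3 20 0 0 0")

```text
time_s: 11.32
ee_pos: [0.5995, -0.188, 0.2536]
eef_rot: [3.074, 0.639, -0.0]
contact_force: [0.6, -0.2, -1.4]
gripper_width: 0.313
grasp_force: 49.5
```

```bash
python3 -c "
from h import *
shift([.6005,-.1878,.216])"
```

```text
pos [ 0.5995 -0.188   0.2536] F [ 0.6 -0.2 -1.4] T [-0.07  0.03  0.01] w 0.313 g 49.5 t 11.325
shift mm [ 1.   0.1 37.6] level turn deg [ 0.08  0.02 -0.  ]
```

>>> arm_command(targets="1 0.2 0 4 0 0 0; 1 0.4 0 8 0 0 0; 1 0.6 0 12 0 0 0; 1 0.8 0 16 0 0 0; 1 1 0 20 0 0 0; 1 1 0 24 0 0 0; 1 1 0 28 0 0 0; 1 1 0 28 0 0 0")

```text
time_s: 12.32
ee_pos: [0.601, -0.1876, 0.2271]
eef_rot: [3.074, 0.639, 0.002]
contact_force: [-1.8, -0.0, 4.2]
gripper_width: 0.316
grasp_force: 50.0
```

>>> arm_command(targets="1 0 0 2 0 0 0; 1 0 0 4 0 0 0; 1 0 0 6 0 0 0; 1 0 0 7 0 0 0; 1 0 0 7 0 0 0")

```text
time_s: 12.95
ee_pos: [0.604, -0.1867, 0.2243]
eef_rot: [3.072, 0.639, 0.013]
contact_force: [-2.4, 2.0, 13.6]
gripper_width: 0.317
grasp_force: 51.8
```

```bash
python3 -c "
from h import *
shift([.6005,-.1878,.216])"
```

```text
pos [ 0.604  -0.1867  0.2243] F [-2.4  2.  13.6] T [ 0.35  0.83 -0.07] w 0.317 g 51.8 t 12.95
shift mm [-3.7 -0.5  8.3] level turn deg [ 0.32 -0.41  0.  ]
```

The cap touched about 11 mm early, which means the skirt's edge is on the rim and it's off centre. I'll capture this state, back off and capture again, then compare both in one picture.

```bash
python3 -c "
from h import *
cv2.imwrite('pics/p_s.png',capture('scene'));cv2.imwrite('pics/p_t.png',capture('top'))"
```

>>> arm_command(targets="1 0 0 -3 0 0 0; 1 0 0 -6 0 0 0; 1 0 0 -9 0 0 0; 1 0 0 -12 0 0 0; 1 0 0 -12 0 0 0; 1 0 0 -12 0 0 0")

```text
time_s: 13.8
ee_pos: [0.6004, -0.1877, 0.2304]
eef_rot: [3.075, 0.639, -0.0]
contact_force: [-0.2, -0.1, -2.8]
gripper_width: 0.314
grasp_force: 50.2
```

```bash
python3 -c "
from h import *
shift([.6005,-.1878,.216])
s=capture('scene');t=capture('top');cv2.imwrite('pics/q_s.png',s);cv2.imwrite('pics/q_t.png',t)
f=lambda i,x,y:crop(i,x,y,66,50,6)
a,b=cv2.imread('pics/p_s.png'),cv2.imread('pics/p_t.png')
cv2.imwrite('pics/v1.png',np.vstack([np.hstack([f(a,105,172),f(b,400,155)]),np.hstack([f(s,105,172),f(t,400,155)])]))"
```

```text
pos [ 0.6004 -0.1877  0.2304] F [-0.2 -0.1 -2.8] T [-0.02  0.07 -0.01] w 0.314 g 50.2 t 13.8
shift mm [ 0.1  0.1 14.4] level turn deg [ 0.07  0.03 -0.  ]
```

View pics/v1.png

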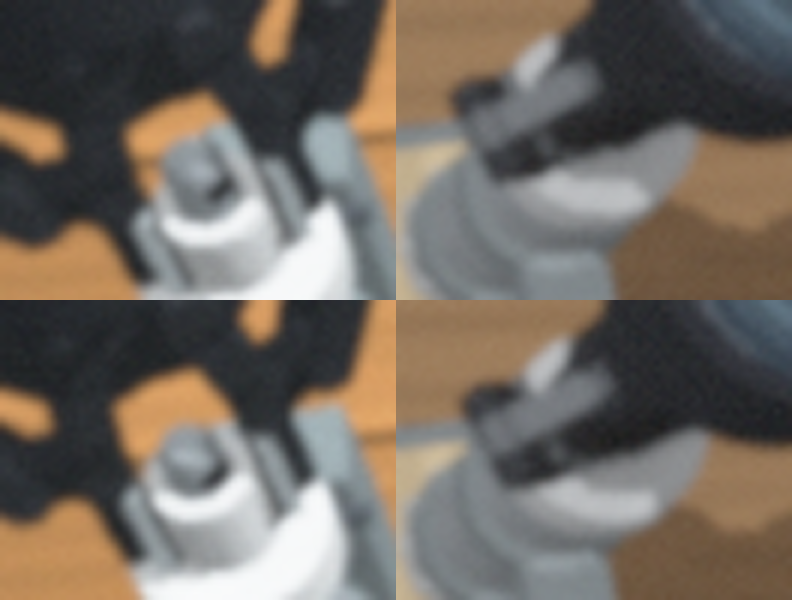

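The rod's tip shows through the hub's bore in both views (scene about (138,200)), so it's threaded. Only the skirt missed the rim. I'll refine the mouth's centre numerically from the clean first pictures.

```bash
cat > fit.py <<'E'
from h import *
from scipy.ndimage import map_coordinates
th=np.linspace(0,2*np.pi,120,endpoint=False)
G={n:cv2.cvtColor(cv2.imread(f"pics/{n}0.png"),cv2.COLOR_BGR2GRAY).astype(float) for n in("scene","top")}
def val(n,x,y,r,z):
    p=proj(n,np.c_[x+r*np.cos(th),y+r*np.sin(th),np.full_like(th,z)])
    return map_coordinates(G[n],[p[:,1],p[:,0]],order=1)
def score(n,x,y,z,ri,ro):  # robust: bright ring against inside and outside
    b=val(n,x,y,(ri+ro)/2,z);i=val(n,x,y,ri-.002,z)
    return np.clip(b-i,-20,25).mean()
for nm,z,ri,ro,c in(("mouth",.19,.018,.0205,(.601,-.1876)),("hub",.048,.009,.014,(.5885,.1826))):
    for ns in(("top",),("scene",),("top","scene")):
        best=max((sum(score(n,c[0]+a,c[1]+b,z,ri,ro) for n in ns),a,b) for a in np.arange(-.008,.0081,.0005) for b in np.arange(-.008,.0081,.0005))
        print(nm,ns,round(best[0],1),c[0]+best[1],c[1]+best[2])
E
python3 fit.py
```

```text
mouth ('top',) 21.3 0.5995 -0.1891Traceback (most recent call last):
  File "fit.py", line 13, in <module>
    best=max((sum(score(n,c[0]+a,c[1]+b,z,ri,ro) for n in ns),a,b) for a in np.arange(-.008,.0081,.0005) for b in np.arange(-.008,.0081,.0005))
  File "fit.py", line 13, in <genexpr>
    best=max((sum(score(n,c[0]+a,c[1]+b,z,ri,ro) for n in ns),a,b) for a in np.arange(-.008,.0081,.0005) for b in np.arange(-.008,.0081,.0005))
              ~~~^^^^^^^^^^^^^^^^^^^^^^^^^^^^^^^^^^^^^^^^^^^^
  File "fit.py", line 13, in <genexpr>
    best=max((sum(score(n,c[0]+a,c[1]+b,z,ri,ro) for n in ns),a,b) for a in np.arange(-.008,.0081,.0005) for b in np.arange(-.008,.0081,.0005))
                  ~~~~~^^^^^^^^^^^^^^^^^^^^^^^^^
  File "fit.py", line 9, in score
    b=val(n,x,y,(ri+ro)/2,z);i=val(n,x,y,ri-.002,z)
                               ~~~^^^^^^^^^^^^^^^^^
  File "fit.py", line 6, in val
    p=proj(n,np.c_[x+r*np.cos(th),y+r*np.sin(th),np.full_like(th,z)])
  File "h.py", line 14, in proj
    m,Rm=cam(n);K=m["camera_matrix"];p=(np.atleast_2d(P)-m["xyz"])@Rm
         ~~~^^^
  File "h.py", line 5, in cam
    m=camera_model(n); return m,R.from_rotvec(m["orientation"]).as_matrix()
ValueError: time passes only in moves, steps and waits
```

```bash
sed -i 's/^def cam(n):/from functools import lru_cache\n@lru_cache\ndef cam(n):/' h.py; python3 fit.py
```

```text
mouth ('top',) 21.3 0.5995 -0.1891
mouth ('scene',) 20.2 0.5985 -0.1901
mouth ('top', 'scene') 40.3 0.599 -0.1891
hub ('top',) 25.0 0.5910000000000001 0.18460000000000001
hub ('scene',) 25.0 0.5890000000000001 0.1841
hub ('top', 'scene') 50.0 0.5890000000000001 0.1841
```

The refined mouth centre is (0.599,-0.1895), about 3 mm from where I put the cap, which explains the rim contact. I'll shift and lower again.

>>> arm_command(targets="1 -1.5 0.5 0 0 0 0; 1 -3 1 0 0 0 0; 1 -3 1 0 0 0 0; 1 -3 1 2 0 0 0; 1 -3 1 4 0 0 0; 1 -3 1 6 0 0 0; 1 -3 1 6 0 0 0; 1 -3 1 6 0 0 0")

```text
time_s: 14.9
ee_pos: [0.5981, -0.1898, 0.2245]
eef_rot: [3.074, 0.639, -0.0]
contact_force: [-0.2, -0.1, -3.2]
gripper_width: 0.316
grasp_force: 50.1
```

```bash
python3 -c "
from h import *
shift([.598,-.190,.216])"
```

```text
pos [ 0.5981 -0.1898  0.2245] F [-0.2 -0.1 -3.2] T [ 0.02 -0.04  0.02] w 0.316 g 50.1 t 14.9
shift mm [-0.2  0.2  8.5] level turn deg [ 0.08  0.02 -0.  ]
```

Past the rim with no contact. Lowering onto the seat.

>>> arm_command(targets="1 0 0 2 0 0 0; 1 0 0 4 0 0 0; 1 0 0 5 0 0 0; 1 0 0 6 0 0 0; 1 0 0 7 0 0 0; 1 0 0 8 0 0 0; 1 0 0 8 0 0 0")

```text
time_s: 15.78
ee_pos: [0.5985, -0.1895, 0.2168]
eef_rot: [3.074, 0.639, 0.001]
contact_force: [0.8, 0.7, -1.9]
gripper_width: 0.317
grasp_force: 50.2
```

>>> arm_command(targets="1 0 0 1 0 0 0; 1 0 0 2 0 0 0; 1 0 0 2 0 0 0")

```text
time_s: 16.15
ee_pos: [0.5985, -0.1897, 0.2163]
eef_rot: [3.074, 0.639, 0.001]
contact_force: [-2.4, 1.1, 4.6]
gripper_width: 0.315
grasp_force: 50.7
```

Seated, with upward force appearing at z=0.216. Releasing.

>>> arm_command(targets="0.3 0 0 -1 0 0 0; 0.3 0 0 -1 0 0 0; 0.3 0 0 -1 0 0 0; 0.3 0 0 -1 0 0 0; 0.3 0 0 -1 0 0 0; 0.3 0 0 -1 0 0 0")

```text
time_s: 16.9
ee_pos: [0.5983, -0.1898, 0.2158]
eef_rot: [3.074, 0.639, 0.0]
contact_force: [0.6, -0.9, 0.5]
gripper_width: 0.697
grasp_force: 0.0
```

>>> arm_command(targets="0.3 0 0 -6 0 0 0; 0.3 0 0 -13 0 0 0; 0.3 0 0 -20 0 0 0; 0.3 0 0 -27 0 0 0; 0.3 0 0 -27 0 0 0; 0.3 0 0 -27 0 0 0")

```text
time_s: 17.65
ee_pos: [0.5981, -0.1898, 0.2428]
eef_rot: [3.074, 0.639, 0.0]
contact_force: [-0.0, 0.3, 0.4]
gripper_width: 0.7
grasp_force: 0.0
```

```bash
python3 -c "
from h import *
shift([.599,-.1895,.2425])
s=capture('scene');t=capture('top');cv2.imwrite('pics/r_s.png',s);cv2.imwrite('pics/r_t.png',t)
cv2.imwrite('pics/v2.png',np.hstack([crop(s,95,165,66,90,6),crop(t,390,140,66,90,6)]))"
```

```text
pos [ 0.5981 -0.1898  0.2428] F [-0.   0.3  0.4] T [-0.03  0.   -0.04] w 0.7 g 0.0 t 17.65
shift mm [0.9 0.1 0.3] level turn deg [ 0.09  0.01 -0.  ]
```

View pics/v2.png

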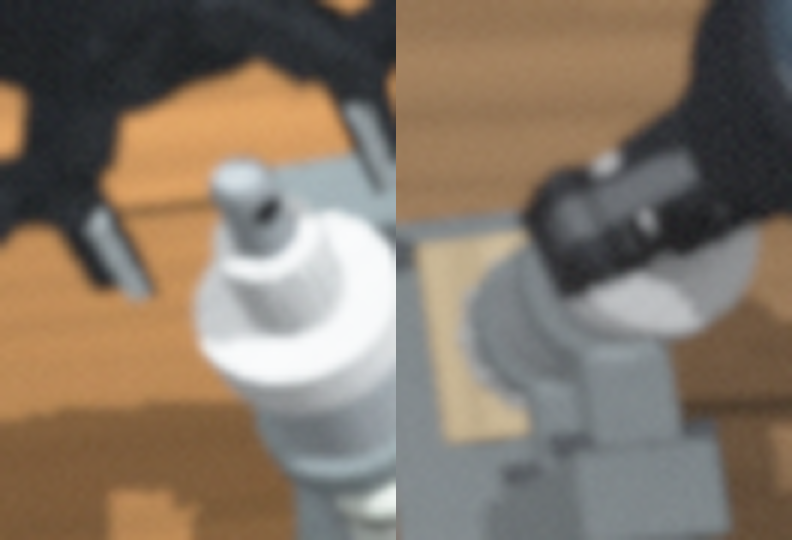

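The cap sits squarely on the barrel with the rod standing out of the hub (rod top at scene (134.8,194)), and the open fingers straddle it. Now I'll grip the rod.

```bash
python3 -c "
from h import *
print(atz('scene',(134.8,194.2),.254),atz('scene',(139.9,204.6),.226),atz('top',(442.8,171),.254))"
```

```text
[ 0.59929675 -0.18808045  0.254     ] [ 0.59989551 -0.18808966  0.226     ] [ 0.59897626 -0.18822971  0.254     ]
```

>>> arm_command(targets="0.3 0.9 0.1 0 0 0 0; 0.3 0.9 0.1 0 0 0 0; 1 0.9 0.1 0 0 0 0; 1 0.9 0.1 0 0 0 0; 1 0.9 0.1 0 0 0 0; 1 0.9 0.1 0 0 0 0; 1 0.9 0.1 0 0 0 0; 1 0.9 0.1 0 0 0 0", force=50)

```text
time_s: 18.75
ee_pos: [0.5992, -0.1894, 0.243]
eef_rot: [3.074, 0.639, 0.001]
contact_force: [0.0, 0.1, 1.0]
gripper_width: 0.166
grasp_force: 48.9
```

```bash
python3 -c "
from h import *
shift([.599,-.1895,.2425])"
```

```text
pos [ 0.5992 -0.1894  0.243 ] F [0.  0.1 1. ] T [0.1  0.04 0.01] w 0.166 g 48.9 t 18.75
shift mm [-0.2  0.   0.5] level turn deg [ 0.1  -0.01  0.  ]
```

The rod is gripped with no side force. I'll draw slowly and watch the force.

>>> arm_command(targets="1 0 0 -0.5 0 0 0; 1 0 0 -1 0 0 0; 1 0 0 -2 0 0 0; 1 0 0 -3 0 0 0; 1 0 0 -4 0 0 0; 1 0 0 -4 0 0 0; 1 0 0 -4 0 0 0; 1 0 0 -4 0 0 0")

```text
time_s: 19.75
ee_pos: [0.599, -0.1894, 0.2468]
eef_rot: [3.074, 0.639, 0.0]
contact_force: [-0.4, 0.3, -3.4]
gripper_width: 0.161
grasp_force: 48.7
```

>>> arm_command(targets="1 0 0 -1 0 0 0; 1 0 0 -3 0 0 0; 1 0 0 -5 0 0 0; 1 0 0 -7 0 0 0; 1 0 0 -9 0 0 0; 1 0 0 -11 0 0 0; 1 0 0 -12 0 0 0; 1 0 0 -12 0 0 0")

```text
time_s: 20.75
ee_pos: [0.5992, -0.1894, 0.2591]
eef_rot: [3.074, 0.639, 0.001]
contact_force: [0.1, 1.1, -3.5]
gripper_width: 0.168
grasp_force: 48.7
```

```bash
python3 -c "
from h import *
shift([.599,-.1895,.316])"
```

```text
pos [ 0.5992 -0.1894  0.2591] F [ 0.1  1.1 -3.5] T [0.15 0.08 0.02] w 0.168 g 48.7 t 20.75
shift mm [ -0.2   0.1 -56.9] level turn deg [ 0.1  -0.01  0.  ]
```

>>> arm_command(targets="1 0 0 -2 0 0 0; 1 0 0 -5 0 0 0; 1 0 0 -8 0 0 0; 1 0 0 -11 0 0 0; 1 0 0 -14 0 0 0; 1 0 0 -17 0 0 0; 1 0 0 -19 0 0 0; 1 0 0 -20 0 0 0")

```text
time_s: 21.75
ee_pos: [0.5991, -0.1894, 0.279]
eef_rot: [3.074, 0.639, 0.001]
contact_force: [-0.3, 0.6, -3.6]
gripper_width: 0.167
grasp_force: 48.7
```

>>> arm_command(targets="1 0 0 -2 0 0 0; 1 0 0 -5 0 0 0; 1 0 0 -8 0 0 0; 1 0 0 -11 0 0 0; 1 0 0 -14 0 0 0; 1 0 0 -16 0 0 0; 1 0 0 -18 0 0 0; 1 0 0 -18 0 0 0")

```text
time_s: 22.75
ee_pos: [0.5992, -0.1894, 0.2972]
eef_rot: [3.074, 0.639, 0.001]
contact_force: [0.0, 0.4, -3.9]
gripper_width: 0.164
grasp_force: 48.8
```

```bash
python3 -c "
from h import *
shift([.599,-.1895,.315])"
```

```text
pos [ 0.5992 -0.1894  0.2972] F [ 0.   0.4 -3.9] T [ 0.14  0.05 -0.02] w 0.164 g 48.8 t 22.75
shift mm [ -0.2   0.  -17.8] level turn deg [ 0.11 -0.02  0.  ]
```

>>> arm_command(targets="1 0 0 -2 0 0 0; 1 0 0 -5 0 0 0; 1 0 0 -8 0 0 0; 1 0 0 -11 0 0 0; 1 0 0 -14 0 0 0; 1 0 0 -16 0 0 0; 1 0 0 -18 0 0 0; 1 0 0 -18 0 0 0")

```text
time_s: 23.75
ee_pos: [0.5991, -0.1894, 0.3151]
eef_rot: [3.074, 0.639, 0.001]
contact_force: [0.9, 0.1, -3.6]
gripper_width: 0.161
grasp_force: 48.8
```

>>> arm_command(targets="1 0 0 0 0 0 0; 1 0 0 0 0 0 0; 1 0 0 0 0 0 0; 1 0 0 0 0 0 0")

```text
time_s: 24.25
ee_pos: [0.5991, -0.1895, 0.3148]
eef_rot: [3.074, 0.639, 0.001]
contact_force: [1.1, -0.1, -4.3]
gripper_width: 0.166
grasp_force: 48.8
```

```bash
python3 -c "
from h import *
shift([.599,-.1895,.315])
s=capture('scene')
# numeric check: hub top still at its place? compare with seated picture below the fingers
r=cv2.imread('pics/r_s.png')
a=cv2.cvtColor(r,7)[222:250,128:160];g=cv2.cvtColor(s,7)
m=cv2.matchTemplate(g[212:260,118:170],a,cv2.TM_CCOEFF_NORMED);print(cv2.minMaxLoc(m))
cv2.imwrite('pics/end.png',crop(s,95,130,100,120,5))"
```

```text
pos [ 0.5991 -0.1895  0.3148] F [ 1.1 -0.1 -4.3] T [ 0.06  0.06 -0.07] w 0.166 g 48.8 t 24.25
shift mm [-0.1  0.  -0.2] level turn deg [ 0.1  0.  -0. ]
(0.11087638139724731, 0.9919445514678955, (0, 20), (10, 10))
```

The cap hasn't moved (template match at zero shift). The plunger is 72 mm up and its weight hangs freely from the grip.

```bash
python3 -c "
from bench import *
print(hand_in())"
```

```text
the job is handed in; nothing more can be done
None
```

I seated the guide cap on the barrel over the rod and let go of it. I then drew the plunger up about 72 mm, putting its underside at roughly 132 mm, where the gripper is holding it still. The job is handed in and no verdict came back.

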